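# Key a pulley onto a locked spindle

## Task

Take the longer of the two steel keys from the wooden block and drop it upright into the slot of the locked spindle, fully home; only then fit the toothed pulley from its grey cradle over the shaft with its keyway over the key, resting flat on the collar and let go. The cheeks of cradle and spindle leave the pulley's rim free on two sides only and its keyway lies the wrong way for that, so set it down on the bench on the way and take it again another way. Leave the shorter key in its block and do not shift or tip the things standing around.

Things in the scene. Friction and masses are not known exactly. Their poses are not given: they have to be found in the camera images.
- long_key_mid (a point): Centre (half-way up) of the key to use: steel bar 10 x 10 mm in section, 50 mm long, ends chamfered, 39 g, standing upright (own z up, own x and y square to its flats) in one of the two holes of the wooden key block; which hole varies. 30 mm of it stands out; its top is 54 mm above the bench at the start.
- short_key_mid (a point): Centre (half-way up) of the other key, 10 x 10 x 34 mm, upright in the other hole of the block, 14 mm of it standing out. It must stay in its hole.
- key_block: Fixed wooden block, 40 mm along its x, 96 mm along its y, 24 mm high; origin at the centre of its underside. Two square holes 12 x 12 mm, 20 mm deep, at y = -24 and +24 mm.
- pulley_mid (a point): Centre (half-way up, on the axis) of the toothed-belt pulley: 62 mm diameter, 24 mm thick, about 0.22 kg, own z upright. Bore 31 mm with one keyway 13 mm wide reaching out to radius 20.5 mm; own x points from the axis to the keyway. Lower bore edges chamfered 1.5 mm. Starts in the cradle, keyway 55 to 125 degrees away from the cradle's x axis. Its rim may be gripped on any diameter.
- cradle: Fixed grey cradle holding the pulley; origin at the centre of its underside. Base 100 (x) x 96 (y) mm, floor 10 mm high, with a 24 mm pin, 10 mm high, inside the pulley's bore. Two upright cheeks 56 mm long along x, 8 mm thick, inner faces at y = -36 and +36 mm, tops 38 mm above the bench: fingers reach the rim only from its +x and -x sides.
- spindle: Fixed locked spindle; origin on its upright axis at bench level. Base 100 (x) x 96 (y) mm, 8 mm thick; collar 50 mm diameter up to z = 30 mm; shaft 28 mm diameter up to z = 62 mm, top chamfered 3 mm. Two cheeks 56 mm long along x, 8 mm thick, inner faces at y = -36 and +36 mm, tops at z = 57 mm: the pulley fits between, held on its +x and -x sides. Spindle and cradle swap left and right.
- key_seat (a point): Where the long key's centre is when fully home: 14 mm from the spindle axis towards spindle -x, 33 mm above the bench, key top at 58 mm. The slot, 12 mm wide, runs down the shaft's -x side from its open top and on as a closed pocket 12 x 12 mm in the collar, from z = 30 down to 8 mm. The last 15 mm the key can fall, guided by the pocket. Same axes as the spindle; the key's flats lie along x and y.
- hub_seat (a point): Where the pulley's centre is when it rests on the collar: on the spindle axis, 42 mm above the bench. The pulley's keyway (own x) must point along the spindle's -x there.
- weight_a_mid (a point): Centre of a loose steel weight, 42 mm diameter, 24 mm high; leave it alone.
- weight_b_mid (a point): Centre of a second loose steel weight, 42 mm diameter, 24 mm high; leave it alone.
- vial_mid (a point): Centre of a loose capped glass vial, 23 mm diameter, 53 mm high; leave it alone.
- microscope_a: Fixed microscope 0.36 m high, a tall obstacle; keep 0.10 m clear of its origin (on the bench below it) when low. A power unit, 0.1 m high, stands fixed on the bench around x = 0.79, y = 0.22 m; keep 0.10 m clear of that point.
- microscope_b: Fixed microscope 0.32 m high, a tall obstacle; keep 0.12 m clear of its origin when low. Behind the two microscopes (x = 0.6 to 0.75 m) the bench is free, apart from the things listed. The tall lapping machine fills the bench left of y = 0.37 m, the stereo microscope stands right of y = -0.43 m.
- pulley: The same pulley; origin at the centre of its underside, 12 mm below its centre, same axes.
- long_key: The same long key; origin at the centre of its foot, 25 mm below its centre, same axes.
Not all that is in view belongs to the job. What is shaped like the pulley but black or red is not meant. What is shaped like the spindle but red is not meant.

How it is judged:
On the way, in this order (a step that is already met when the one before it is completed fails the run):
1. the long key stands fully home in the spindle's slot, let go, while the pulley is still away from the spindle (distance between long_key_mid and key_seat below 0.005 m and angle between long_key_mid's own z axis and vertical below 0.12 rad and contact force between the fingers and long_key below 0.5 N and horizontal distance between pulley_mid and spindle above 0.08 m), for 0.2 s.
2. the pulley rests flat on the collar with the key in its keyway (distance between long_key_mid and key_seat below 0.005 m and angle between long_key_mid's own z axis and vertical below 0.12 rad and distance between pulley_mid and hub_seat below 0.005 m and angle between pulley_mid's own z axis and vertical below 0.06 rad), for 0.2 s.
At the end, for the whole second after the job is handed in: The long key stands in the slot (centre within 5 mm of its seat, upright within 0.12 rad) and the pulley rests on the collar over it (centre within 5 mm of its seat, level within 0.06 rad), still and let go; the short key is still in its hole (all of step 2 and linear speed of pulley below 0.01 m/s and contact force between the fingers and pulley below 0.2 N); the robot touches nothing.
It fails at once if the short key is taken out of its hole (distance of short_key_mid from where it was at the start of the episode above 0.012 m).
It fails at once if a bystander (either steel weight or the vial) is shifted by more than 25 mm or tipped (distance of any of weight_a_mid, weight_b_mid, vial_mid from where it was at the start of the episode above 0.025 m or angle between any of weight_a_mid, weight_b_mid, vial_mid's own z axis and vertical above 0.5 rad).
It also fails if it takes over 72 s, if anything falls off the work surface, if the arm or the gripper's body presses on something with over 40 N, if the wrist force passes 120 N, or if a joint passes its speed limit or range.

## Robot

A 7-joint arm with a two-finger parallel gripper is mounted at the origin on a cart in front of the work surface, level with it; the furniture and walls round the work are solid. World frame = base frame: x ahead of the robot, y to its left, z up, the work surface at z = 0. Lengths are in m, angles in rad, forces in N, time in s.
With the tool pointing down it reaches from about 0.425 to 0.875 m from the base axis. Payload 4.7 kg.
Tool frame: the origin (TCP) lies at the very end of the fingers, on their centre line; the grasp point (between the pads) lies bot.grip_depth behind it (bot.grip_depth is the distance from the TCP to the grasp point, in m); z points along the fingers, x is the direction in which the jaws open and shut, and the axes are right-handed (so a half turn about z gives the same grasp; the last joint's range is limited). The gripper opens to 85 mm and grips with 20 to 120 N. Pads are 22 mm wide; open, the fingers measure 114 mm over their backs; the gripper's body (76 mm by 85 mm) begins 54 mm behind the grasp point. The pads swing forward as they close: fully open they stand 13 mm farther back than shut.
Start: joints at [1.228, 0.321, -0.07, 1.45, 0.023, 1.371, -0.057], TCP at [0.227, -0.609, 0.231] pointing down, gripper open.
Joint ranges: [-2.86, 2.86], [-0.3, 2.09], [-1.38, 1.24], [0.06, 2.45], [-1.56, 4.7], [0.09, 2.05], [-2.69, 2.69]. Speed limits (rad/s): [2.57, 2.57, 3.14, 3.14, 3.14, 3.14, 3.14].

## Interface

Orientations are given as a 3x3 rotation matrix whose columns are the frame's x, y, z axes.
In Python, from plant import bot gives the robot as it stands. Calls block until the motion is done:
- bot.movep(position, orientation): joint-space move of the TCP to a pose.
- bot.move_l(position, speed=0.15, attitude=None): straight line of the TCP; attitude=None keeps the orientation; speed is the mean speed in m/s.
- bot.move_joints(angles): joint-space move.
- bot.set_gripper(opening): finger opening in m; the grip force is fixed at half the most; returns when the fingers have stopped.
- bot.sleep(seconds).
- bot.ik(position, orientation): joint angles nearest the present ones, or None.
- bot.state(): the state.
- bot.read_camera(name): name is "scene" or "side" or "wrist"; returns (picture, depth): 400x640x3 uint8, red, green, blue; 400x640 float32, m along the optical axis (not along the pixel's ray), 0 where there is no reading.
- bot.get_calibration(name): a dict with "fx", "fy", "cx", "cy" (pixels), "world_from_camera" (4x4, takes a point from camera to world coordinates). Camera axes: x right, y up, looking along -z (the intrinsics and any distortion apply to the point x, -y, -z); pixel columns grow to the right and rows downward; lengths in m; the calibration is good to about 2 mm. A picture is of the moment at which its call begins: read the wrist's pose just before it. get_calibration takes no time and is no camera call; for the wrist camera it gives the pose at the moment of the call.
A pose or a line that the arm cannot do raises bot.MotionError and nothing moves.
- bot.close_job(): hands the job in, once; it reports no verdict.
The state is a dict: "clock": time; "joints": joint angles; "joint_velocities": joint speeds; "joint_torque": joint torques, N m; "tool_pos": TCP position; "orientation": TCP orientation; "wrist_force": force on the tool from outside, world axes, zero at the start; "ft_torque": the same for the moment, N m; "opening": finger opening in m.
Only numpy, scipy, OpenCV 4.12 (cv2) and the standard library are available. Lean on these libraries where they do the work, as an engineer would, in place of code of your own. Each camera call takes 0.05 s, during which the arm holds its last target.

## Working session

There is one attempt and no reset: what is moved stays moved. The work goes in short steps, each a Python script; the robot and the scene stay as the last script left them, time stands still between calls to the robot, and variables do not carry over. Pictures are saved under pics/ and viewed, and the job is handed in when it is done.

```bash
mkdir -p pics; ls
cat > h.py <<'E'
import numpy as np, cv2
from plant import bot
def snap(n,tag):
    cal=bot.get_calibration(n); im,d=bot.read_camera(n)
    np.savez(f'pics/{tag}.npz',im=im,d=d,**{k:np.array(v) for k,v in cal.items() if v is not None})
    cv2.imwrite(f'pics/{tag}.png',im[:,:,::-1]); return im,d,cal
def load(tag):
    z=np.load(f'pics/{tag}.npz'); return z['im'],z['d'],{k:z[k] for k in z.files if k not in('im','d')}
def ray(cal,u,v):
    T=np.array(cal['world_from_camera']); u=np.asarray(u,float);v=np.asarray(v,float)
    c=np.stack([(u-cal['cx'])/cal['fx'],-(v-cal['cy'])/cal['fy'],-np.ones_like(u)],-1)
    return T[:3,3],c@T[:3,:3].T
def onplane(cal,u,v,z):
    o,r=ray(cal,u,v); return o+r*((z-o[2])/r[...,2])[...,None]
def pts(cal,d):
    v,u=np.mgrid[:400,:640]; o,r=ray(cal,u,v); return o+r*d[...,None]
def down(a):
    # tool x at angle a in plane, z down
    c,s=np.cos(a),np.sin(a); return np.array([[c,s,0],[s,-c,0],[0,0,-1.]])
E
python3 - <<'E'
from h import *
for n in ('scene','side','wrist'):
    im,d,c=snap(n,n+'0'); print(n,{k:np.round(v,3) if not isinstance(v,str) else v for k,v in c.items()})
print(bot.state()['clock'],bot.grip_depth)
E
```

```text
pics
scene {'fx': np.float64(380.77), 'fy': np.float64(380.77), 'cx': np.float64(318.715), 'cy': np.float64(196.54), 'world_from_camera': array([[ 1.   , -0.025,  0.007,  0.527],
       [ 0.025,  0.872, -0.489, -0.616],
       [ 0.006,  0.489,  0.872,  1.118],
       [ 0.   ,  0.   ,  0.   ,  1.   ]])}
side {'fx': np.float64(391.31), 'fy': np.float64(391.31), 'cx': np.float64(320.58), 'cy': np.float64(199.675), 'world_from_camera': array([[ 0.977,  0.153, -0.146,  0.381],
       [-0.212,  0.753, -0.623, -0.694],
       [ 0.015,  0.639,  0.769,  0.889],
       [ 0.   ,  0.   ,  0.   ,  1.   ]])}
wrist {'fx': np.float64(297.445), 'fy': np.float64(297.445), 'cx': np.float64(319.675), 'cy': np.float64(200.739), 'world_from_camera': array([[ 0.35 ,  0.896,  0.272,  0.296],
       [-0.937,  0.336,  0.1  , -0.583],
       [-0.001, -0.29 ,  0.957,  0.373],
       [ 0.   ,  0.   ,  0.   ,  1.   ]])}
0.15 0.0187
```

View pics/scene0.png

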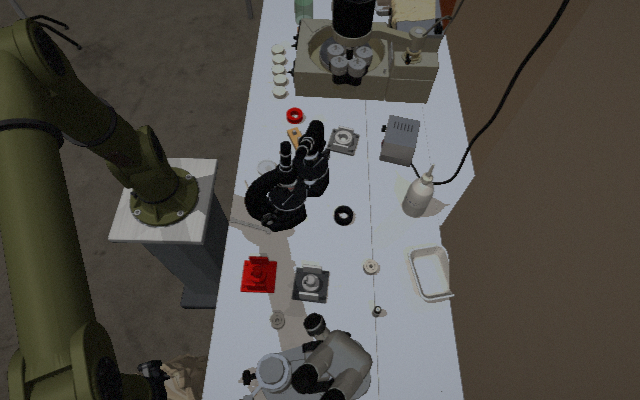

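View pics/side0.png

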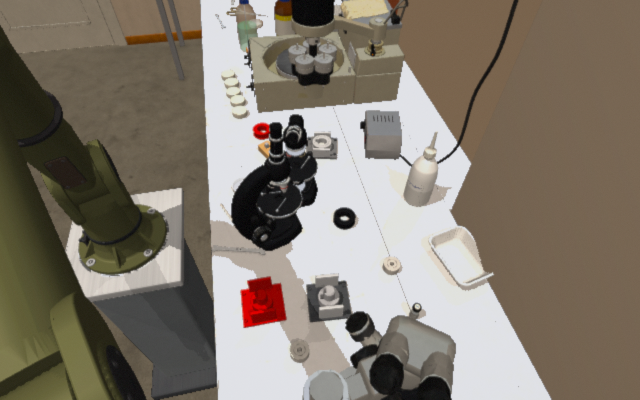

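View pics/wrist0.png

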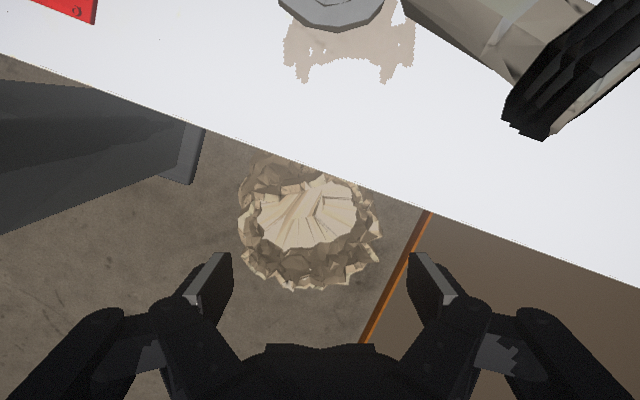

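Run:
```python
from h import *
im,d,c=load('scene0'); P=pts(c,d)
for n,u,v in [('spindle',311,284),('cradle',343,140),('block',294,134),('red p',294,115),('black',344,214),('wA',277,320),('wB',371,267),('vial',377,311),('redspin',258,273),('micA base',275,215),('mic a top',290,150),('mic a',315,130),('power',400,140),('bench',300,240),('micb tube',315,322),('tubs',280,90)]:
    print(n,P[v,u].round(3))
Z=P[...,2]; m=(Z>.15)&(P[...,1]>-.1)&(P[...,1]<.35)&(P[...,0]>.3)&(P[...,0]<.9)
q=P[m];print(q.min(0),q.max(0),q.mean(0))
for t,x0,y0,x1,y1 in [('scene0',265,95,425,170),('side0',240,105,400,165),('scene0',240,240,400,340)]:
    i=load(t)[0][y0:y1,x0:x1]; cv2.imwrite(f'pics/crop_{t}_{y0}.png',cv2.resize(i[:,:,::-1],None,fx=5,fy=5,interpolation=2))
```

```text
spindle [ 0.504 -0.305  0.054]
cradle [0.6   0.234 0.021]
block [0.422 0.256 0.021]
red p [ 0.415  0.367 -0.003]
black [ 0.603 -0.054  0.003]
wA [ 0.41  -0.395 -0.001]
wB [ 0.684 -0.231 -0.002]
vial [ 0.688 -0.374  0.05 ]
redspin [ 0.352 -0.28   0.063]
micA base [ 0.387 -0.099  0.072]
mic a top [ 0.445 -0.047  0.338]
mic a [0.504 0.091 0.25 ]
power [0.788 0.187 0.09 ]
bench [ 0.463 -0.149  0.002]
micb tube [ 0.52  -0.443  0.229]
tubs [0.356 0.47  0.024]
[ 0.30468151 -0.09999071  0.15001339] [0.89999857 0.17609796 0.75165744] [ 0.5524484  -0.02561329  0.28887721]
```

View crops.

View pics/crop_scene0_95.png

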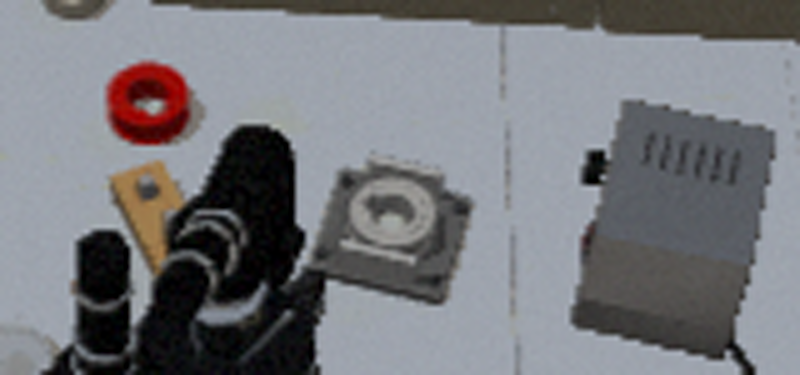

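View pics/crop_scene0_240.png

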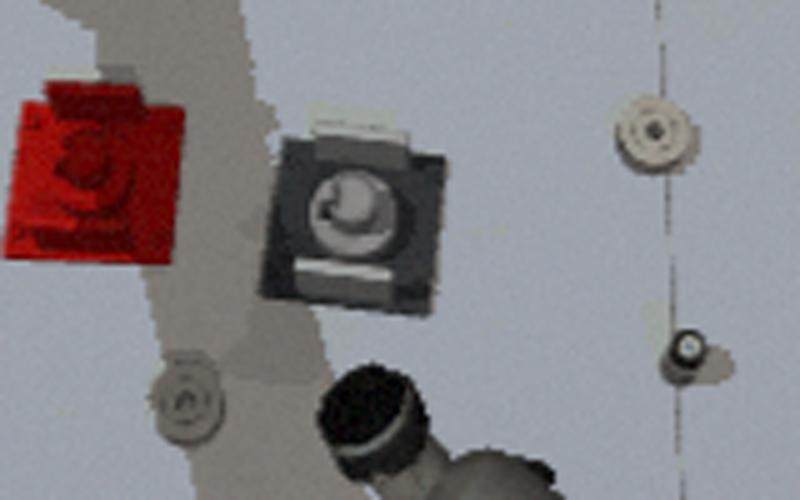

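View pics/crop_side0_105.png

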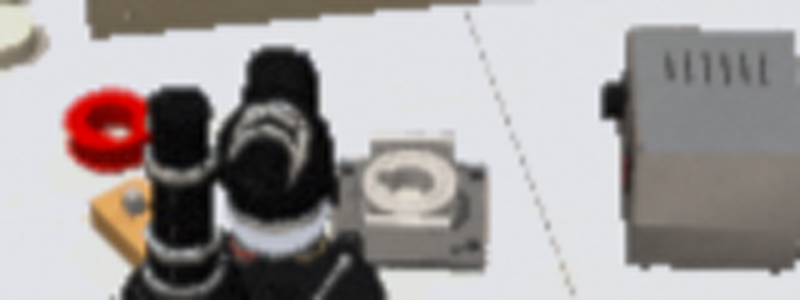

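Run:
```python
from h import *
s=bot.state(); T=np.array(bot.get_calibration('wrist')['world_from_camera']); R=np.array(s['orientation']);p=np.array(s['tool_pos'])
print(R.round(3),(R.T@(T[:3,3]-p)).round(4),(R.T@T[:3,:3]).round(3))
im,d,c=load('scene0'); P=pts(c,d)
m=(P[...,2]>.05)&(P[...,1]<-.36)&(P[...,0]>.35)&(P[...,0]<.9);q=P[m]
for lo in (.05,.1,.15,.2,.25,.3): 
    k=q[(q[:,2]>lo)&(q[:,2]<lo+.05)]; print(lo,len(k),k.min(0).round(3) if len(k) else '',k.max(0).round(3)if len(k) else '')
m=(P[...,2]>.05)&(P[...,1]>-.2)&(P[...,1]<.3)&(P[...,0]>.3)&(P[...,0]<.7);q=P[m]
for lo in (.05,.1,.15,.2,.25,.3): 
    k=q[(q[:,2]>lo)&(q[:,2]<lo+.05)]; print(lo,len(k),k.min(0).round(3),k.max(0).round(3))
for a in np.arange(-3,3.2,.5):
    for pos in [(.5,-.3,.45),(.42,.25,.4),(.6,.23,.45)]: print(round(a,1),pos,None if bot.ik(list(pos),down(a)) is None else np.round(bot.ik(list(pos),down(a)),2))
```

```text
[[ 0.349 -0.937 -0.001]
 [-0.937 -0.349  0.001]
 [-0.002  0.    -1.   ]] [ 0.0003 -0.0736 -0.1427] [[ 1.    -0.001 -0.001]
 [-0.001 -0.957 -0.29 ]
 [-0.     0.29  -0.957]]
0.05 178 [ 0.536 -0.591  0.05 ] [ 0.696 -0.362  0.077]
0.1 0  
0.15 510 [ 0.361 -0.586  0.154] [ 0.559 -0.445  0.2  ]
0.2 1512 [ 0.364 -0.6    0.2  ] [ 0.627 -0.417  0.25 ]
0.25 648 [ 0.408 -0.571  0.251] [ 0.638 -0.467  0.3  ]
0.3 2217 [ 0.499 -0.598  0.3  ] [ 0.632 -0.474  0.35 ]
0.05 416 [ 0.318 -0.131  0.051] [0.55  0.219 0.1  ]
0.1 1773 [ 0.303 -0.119  0.1  ] [0.546 0.159 0.15 ]
0.15 418 [ 0.305 -0.116  0.15 ] [0.527 0.176 0.2  ]
0.2 1018 [ 0.32  -0.106  0.2  ] [0.524 0.158 0.25 ]
0.25 519 [ 0.387 -0.07   0.25 ] [0.508 0.098 0.3  ]
0.3 229 [ 0.416 -0.06   0.3  ] [ 0.482 -0.006  0.35 ]
-3.0 (0.5, -0.3, 0.45) [ 0.67  0.18 -0.21  1.2   0.04  1.77 -2.53]
-3.0 (0.42, 0.25, 0.4) [-1.31 -0.09  0.67  1.56  0.06  1.66  2.64]
-3.0 (0.6, 0.23, 0.45) [ 0.27  0.51 -1.18  1.01  0.5   1.88  2.59]
-2.5 (0.5, -0.3, 0.45) [ 0.7   0.18 -0.25  1.2   0.05  1.77 -2.04]
-2.5 (0.42, 0.25, 0.4) None
-2.5 (0.6, 0.23, 0.45) [-1.07  0.44
[... 1482 characters left out ...]
  1.78  1.91]
1.5 (0.42, 0.25, 0.4) [-0.03 -0.04 -0.54  1.52 -0.02  1.65  0.93]
1.5 (0.6, 0.23, 0.45) [-0.07  0.35 -0.51  1.02  0.17  1.81  0.99]
2.0 (0.5, -0.3, 0.45) [ 1.34  0.35 -1.18  1.18  0.33  1.82  2.26]
2.0 (0.42, 0.25, 0.4) [-0.12 -0.04 -0.45  1.52 -0.02  1.65  1.43]
2.0 (0.6, 0.23, 0.45) [ 0.27  0.51 -1.18  1.01  0.5   1.88  1.3 ]
2.5 (0.5, -0.3, 0.45) None
2.5 (0.42, 0.25, 0.4) [-0.71 -0.05  0.12  1.54  0.01  1.66  1.9 ]
2.5 (0.6, 0.23, 0.45) [ 0.27  0.51 -1.18  1.01  0.5   1.88  1.8 ]
3.0 (0.5, -0.3, 0.45) [-0.32  0.25  1.06  1.23 -0.22  1.78 -2.61]
3.0 (0.42, 0.25, 0.4) [-1.11 -0.08  0.49  1.55  0.04  1.66  2.38]
3.0 (0.6, 0.23, 0.45) [ 0.27  0.51 -1.18  1.01  0.5   1.88  2.3 ]
```

Run:
```python
from h import *
j=np.array(bot.state()['joints'])
j1=j.copy(); j1[0]=.56+.03; j1[1]=.2; j1[3]=1.35; j1[6]=0.
bot.move_joints(list(j1)); s=bot.state(); print(s['clock'],s['tool_pos'])
q=bot.ik([.504,-.305,.30],down(-.4)); print(q)
bot.movep([.504,-.305,.30],down(-.4)); s=bot.state(); print(s['clock'],s['tool_pos'],np.round(s['joints'],3))
snap('wrist','w1'); snap('scene','s1')
```

```text
1.7667 [ 0.57338813 -0.37368792  0.3668792 ]
[ 0.58286506  0.17054954 -0.09641673  1.49944601  0.01641906  1.47238724
  0.08622539]
2.3 [ 0.50430011 -0.3065384   0.30051579] [ 0.584  0.171 -0.096  1.498  0.017  1.471  0.086]
```

View pics/w1.png

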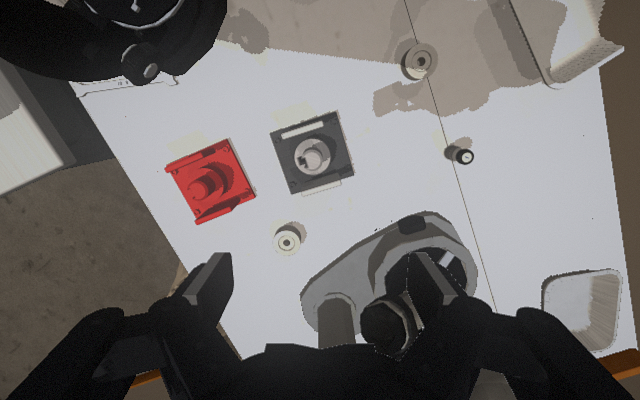

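Run:
```python
from h import *
im,d,c=load('w1'); P=pts(c,d); print(np.array(c['world_from_camera']).round(3), [k for k in c])
for u,v in [(315,153),(302,160),(285,160),(350,178),(275,135),(286,242),(465,157),(420,60),(240,60),(380,310)]: print((u,v),P[v,u].round(4))
cv2.imwrite('pics/w1c.png',cv2.resize(im[95:205,255:375,::-1],None,fx=5,fy=5,interpolation=2))
```

```text
[[ 0.921  0.374  0.111  0.533]
 [-0.39   0.88   0.269 -0.239]
 [ 0.003 -0.291  0.957  0.443]
 [ 0.     0.     0.     1.   ]] ['fx', 'fy', 'cx', 'cy', 'world_from_camera']
(315, 153) [ 0.5079 -0.2847  0.0628]
(302, 160) [ 0.4828 -0.2933  0.0083]
(285, 160) [ 0.4601 -0.2834  0.0097]
(350, 178) [ 0.5379 -0.348  -0.    ]
(275, 135) [ 0.4618 -0.2454  0.0082]
(286, 242) [ 0.4064 -0.4027  0.0096]
(465, 157) [ 0.687  -0.368   0.0521]
(420, 60) [ 0.6826 -0.2323  0.0078]
(240, 60) [ 0.4599 -0.137   0.0014]
(380, 310) [ 0.516  -0.4203  0.2133]
```

View pics/w1c.png

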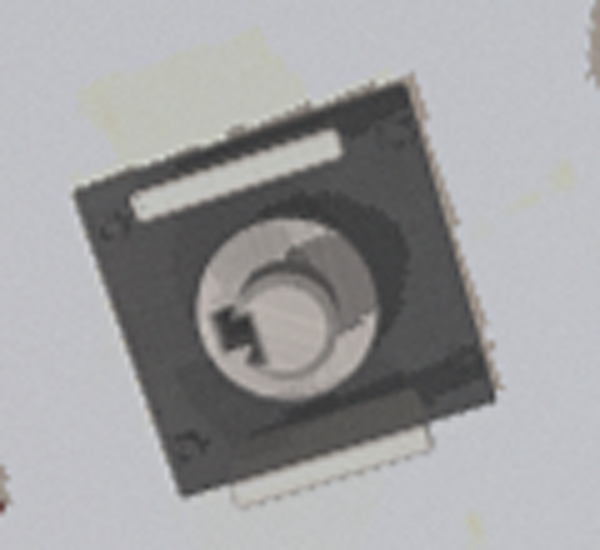

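Run:
```python
from h import *
im,d,c=load('w1')
def f(l,z):
    a=np.array(l,float); a=(a+.5)/5-.5+[255,95]; return onplane(c,a[:,0],a[:,1],z)
B=f([(75,187),(408,83),(495,402),(182,495)],.008); print(B.round(4),B.mean(0).round(4))
e=lambda a,b:np.degrees(np.arctan2(*(b-a)[1::-1]))
print('lens',[np.linalg.norm(B[i]-B[(i+1)%4]).round(4) for i in range(4)])
print('yaw',e(B[0],B[1]),e(B[3],B[2]),e(B[3],B[0])-90,e(B[2],B[1])-90)
C=f([(130,193),(335,130),(343,155),(140,220),(232,487),(427,428),(433,448),(238,505)],.057)
print(C.mean(0).round(4),e(C[0],C[1]),e(C[3],C[2]),e(C[4],C[5]),e(C[7],C[6]),np.linalg.norm(C[0]-C[1]),np.linalg.norm(C[4:].mean(0)-C[:4].mean(0)))
# collar circle & shaft
print('shaft',f([(287,326)],.062).round(4),'collar',f([(288,308)],.030).round(4),'slot hole',f([(237,330)],.030).round(4))
# edges by minAreaRect of dark base
P=pts(c,d); 
m=((np.abs(P[...,:2]-B.mean(0)[:2]).max(-1)<.09)&(P[...,2]>.0045)&(P[...,2]<.02)).astype(np.uint8)
g=cv2.cvtColor(im,cv2.COLOR_RGB2GRAY)
k=(g<110)[95:205,255:375].astype(np.uint8); n,l,s,_=cv2.connectedComponentsWithStats(k); i=1+np.argmax(s[1:,4])
hull=cv2.convexHull(np.argwhere(l==i)[:,::-1].astype(np.int32)); bx=cv2.approxPolyDP(hull,3,True)[:,0]+[255,95]; print(bx, onplane(c,bx[:,0],bx[:,1],.008).round(4))
```

```text
[[ 0.4565 -0.2386  0.008 ]
 [ 0.5547 -0.2493  0.008 ]
 [ 0.5444 -0.3438  0.008 ]
 [ 0.4466 -0.3335  0.008 ]] [ 0.5005 -0.2913  0.008 ]
lens [np.float64(0.0988), np.float64(0.0951), np.float64(0.0983), np.float64(0.0955)]
yaw -6.255388103260854 -6.019267888760129 -5.9349793086459925 -6.224971250903323
[ 0.5002 -0.2916  0.057 ] -6.439460683860605 -5.703680780637604 -5.706252256928693 -6.195803860892335 0.05422541941638885 0.08009205942092011
shaft [[ 0.5009 -0.2913  0.062 ]] collar [[ 0.5004 -0.2912  0.03  ]] slot hole [[ 0.4849 -0.2913  0.03  ]]
[[353 175]
 [291 193]
 [270 133]
 [336 112]] [[ 0.5436 -0.3435  0.008 ]
 [ 0.447  -0.3327  0.008 ]
 [ 0.4564 -0.24    0.008 ]
 [ 0.554  -0.2502  0.008 ]]
```

Run:
```python
from h import *
bot.move_l([.504,-.305,.40],speed=.25)
snap('wrist','w1b')
j=np.array(bot.state()['joints']); j[0]=-.35; bot.move_joints(list(j)); s=bot.state(); print(s['clock'],s['tool_pos'])
bot.movep([.49,.24,.36],down(.3)); bot.sleep(.15); s=bot.state(); print(s['clock'],s['tool_pos'],np.round(s['joints'],3))
snap('wrist','w2'); snap('scene','s2')
```

```text
4.9083 [0.54738948 0.21842169 0.39992087]
5.45 [0.49143117 0.23876983 0.36076708] [-0.4    0.072 -0.108  1.49   0.008  1.578 -0.21 ]
```

View pics/w2.png

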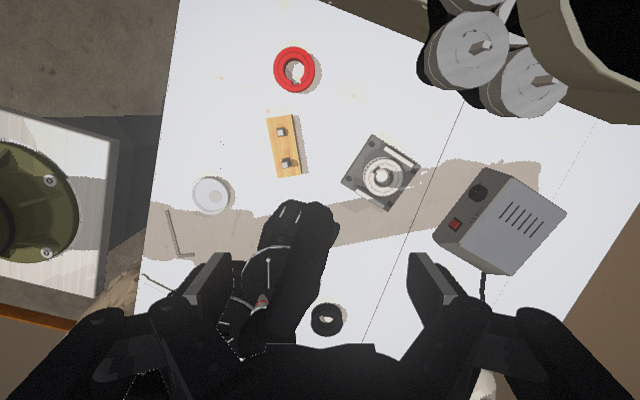

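Run:
```python
from h import *
im,d,c=load('w2')
a=cv2.resize(im[100:190,255:325,::-1],None,fx=6,fy=6,interpolation=2)
b=cv2.resize(im[125:220,330:430,::-1],None,fx=6,fy=6,interpolation=2)
cv2.imwrite('pics/w2a.png',a);cv2.imwrite('pics/w2b.png',b)
P=pts(c,d)
for u,v in [(281,131),(287,162),(285,147),(296,70),(381,174),(305,215),(280,215),(320,215),(290,180)]: print((u,v),P[v,u].round(4))
```

```text
(281, 131) [0.4226 0.2631 0.0382]
(287, 162) [0.4447 0.2228 0.0532]
(285, 147) [0.4337 0.2394 0.0231]
(296, 70) [4.172e-01 3.560e-01 4.000e-04]
(381, 174) [0.5966 0.243  0.0206]
(305, 215) [0.4905 0.1761 0.1299]
(280, 215) [0.4572 0.1458 0.0763]
(320, 215) [0.5074 0.1888 0.1501]
(290, 180) [ 0.455   0.1835 -0.0015]
```

View pics/w2a.png

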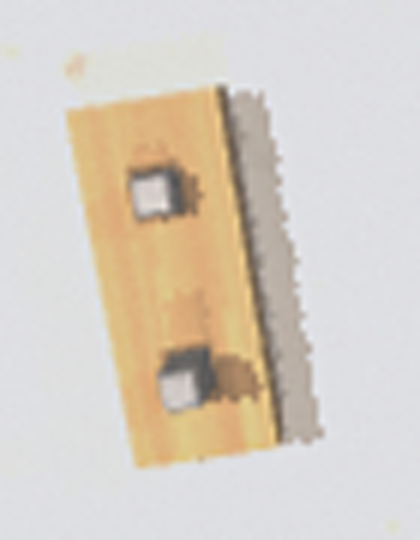

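View pics/w2b.png

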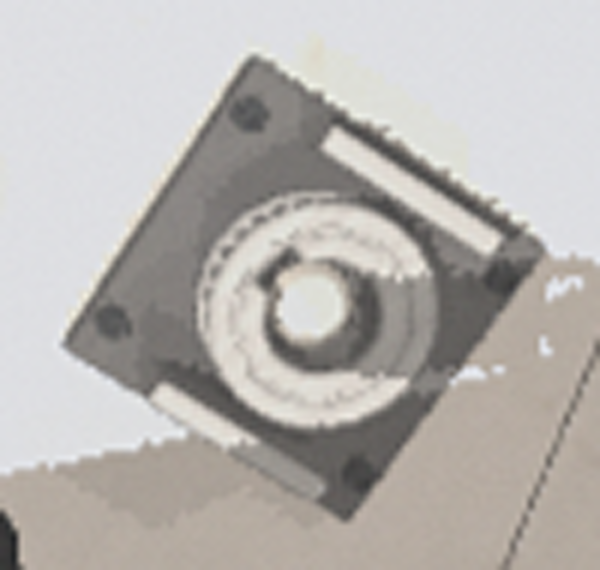

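Run:
```python
from h import *
im,d,c=load('w2')
def f(l,z,o,s=6):
    a=np.array(l,float); a=(a+.5)/s-.5+o; return onplane(c,a[:,0],a[:,1],z)
e=lambda a,b:np.degrees(np.arctan2(*(b-a)[1::-1]))
o=[255,100]
B=f([(67,112),(220,85),(278,442),(137,467)],.024,o);print(B.round(4),B.mean(0).round(4))
print([np.linalg.norm(B[i]-B[(i+1)%4]).round(4) for i in range(4)],[e(B[0],B[1]),e(B[3],B[2]),e(B[3],B[0]),e(B[2],B[1])])
print('long',f([(181,389)],.054,o).round(4),'short',f([(154,196)],.038,o).round(4))
o=[330,125]
A=f([(250,55),(547,247),(347,522),(62,345)],.010,o);print(A.round(4),A.mean(0).round(4))
print([np.linalg.norm(A[i]-A[(i+1)%4]).round(4) for i in range(4)],[e(A[0],A[1]),e(A[3],A[2]),e(A[3],A[0]),e(A[2],A[1])])
print('pulley c',f([(318,310)],.034,o).round(4),'keyway',f([(270,273)],.034,o).round(4))
L=[]
for t in ('w2','s2','scene0','side0','w1b'):
    _,dd,cc=load(t); P=pts(cc,dd).reshape(-1,3); L.append(P[dd.ravel()>0])
P=np.concatenate(L); k=np.array([.4447,.2228]); r=np.linalg.norm(P[:,:2]-k,axis=1)
for lo in np.arange(.03,.4,.04):
    m=(r<.14)&(P[:,2]>lo)&(P[:,2]<lo+.04)&(r>.01)
    # exclude gripper for w2/s2
    q=P[m]; q=q[np.argsort(r[m])][::max(1,len(q)//5)][:5]; print(round(lo,2),m.sum(),q.round(3).tolist())
```

```text
[[0.3936 0.2734 0.024 ]
 [0.4296 0.2916 0.024 ]
 [0.4698 0.206  0.024 ]
 [0.4348 0.188  0.024 ]] [0.432  0.2398 0.024 ]
[np.float64(0.0403), np.float64(0.0945), np.float64(0.0394), np.float64(0.0949)] [np.float64(26.689274665427572), np.float64(27.28276905732934), np.float64(115.74977868650328), np.float64(115.1697240769229)]
long [[0.4425 0.2184 0.054 ]] short [[0.422 0.261 0.038]]
[[0.5609 0.2992 0.01  ]
 [0.6581 0.2743 0.01  ]
 [0.6337 0.1819 0.01  ]
 [0.5375 0.2079 0.01  ]] [0.5975 0.2408 0.01  ]
[np.float64(0.1004), np.float64(0.0955), np.float64(0.0997), np.float64(0.0943)] [np.float64(-14.37974909611404), np.float64(-15.06791653109471), np.float64(75.62969040601322), np.float64(75.21903951471457)]
pulley c [[0.5968 0.2421 0.034 ]] keyway [[0.581  0.2478 0.034 ]]
0.03 773 [[0.437, 0.217, 0.051], [0.483, 0.114, 0.069], [0.568, 0.244, 0.033], [0.572, 0.249, 0.036], [0.578, 0.244, 0.033]]
0.07 919 [[0.466, 0.173, 0.07], [0.474, 0.161, 0.086], [0.461, 0.146, 0.092], [0.469, 0.124, 0.076], [0.544, 0.154, 0.08]]
0.11 1342 [[0.493, 0.186, 0.129], [0.475, 0.154, 0.121], [0.476, 0.118, 0.117], [0.525, 0.133, 0.123], [0.448, 0.093, 0.123]]
0.15 849 [[0.496, 0.187, 0.153], [0.5, 0.183, 0.176], [0.503, 0.178, 0.189], [0.514, 0.18, 0.181], [0.523, 0.179, 0.169]]
0.19 1822 [[0.494, 0.174, 0.191], [0.497, 0.161, 0.215], [0.495, 0.152, 0.223], [0.52, 0.167, 0.199], [0.512, 0.146, 0.226]]
0.23 2134 [[0.492, 0.146, 0.231], [0.497, 0.13, 0.24], [0.517, 0.133, 0.233], [0.492, 0.109, 0.246], [0.515, 0.112, 0.237]]
0.27 0 []
0.31 0 []
0.35 1175 [[0.453, 0.218, 0.384], [0.444, 0.235, 0.383], [0.53, 0.255, 0.388], [0.531, 0.254, 0.376], [0.53, 0.263, 0.388]]
0.39 12017 [[0.435, 0.221, 0.428], [0.44, 0.236, 0.414], [0.422, 0.231, 0.426], [0.533, 0.263, 0.4], [0.546, 0.257, 0.427]]
```

Run:
```python
from h import *
a=np.radians(26.2); k=np.array([.4426,.2183]); off=-0.003*np.array([np.sin(a),-np.cos(a)])
p=k+off
bot.set_gripper(.045)
bot.movep([*p,.20],down(a)); bot.sleep(.2); s=bot.state(); print(s['clock'],s['tool_pos'],np.round(s['joints'],2),s['wrist_force'])
im,d,c=snap('wrist','w3')
cv2.imwrite('pics/w3.png',im[:,:,::-1])
```

```text
6.9333 [0.44283789 0.22183029 0.20193569] [-0.39  0.01 -0.13  1.87  0.    1.26 -0.06] [0.12539722 0.29606446 0.2828791 ]
```

View pics/w3.png

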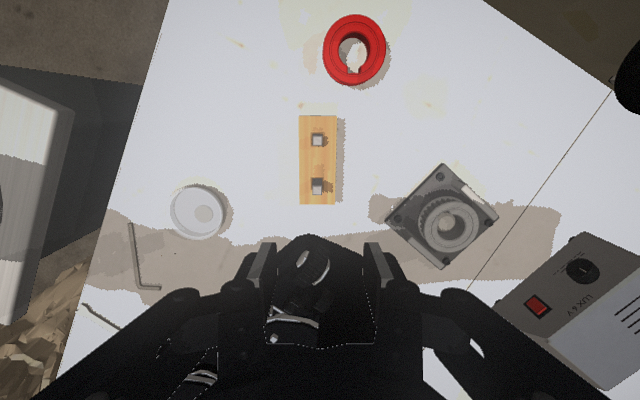

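Run:
```python
from h import *
im,d,c=load('w3'); P=pts(c,d)
cv2.imwrite('pics/w3a.png',cv2.resize(im[105:210,290:350,::-1],None,fx=7,fy=7,interpolation=2)[:600])
cv2.imwrite('pics/w3b.png',cv2.resize(im[155:280,380:510,::-1],None,fx=4.6,fy=4.6,interpolation=2))
# microscope points near
k=np.array([.4426,.2183]);a=np.radians(26.2);X=np.array([np.cos(a),np.sin(a)]);Y=np.array([np.sin(a),-np.cos(a)])
q=P.reshape(-1,3); x=(q[:,:2]-k)@X; y=(q[:,:2]-k)@Y
for lo in np.arange(.07,.2,.02):
    m=(q[:,2]>lo)&(q[:,2]<lo+.02)&(np.abs(x)<.06)&(y>.0)&(y<.1)&(d.ravel()>0)
    if m.any(): i=np.argsort(y[m])[:200:40]; print(round(lo,2),np.c_[x[m][i],y[m][i],q[m][i,2]].round(3).tolist())
```

```text
0.07 [[-0.001, 0.051, 0.07], [0.039, 0.054, 0.088], [-0.002, 0.055, 0.084], [-0.004, 0.056, 0.086], [-0.003, 0.057, 0.084]]
0.09 [[0.036, 0.05, 0.109], [0.039, 0.052, 0.101], [0.037, 0.053, 0.092], [0.029, 0.055, 0.1], [0.025, 0.058, 0.095]]
0.11 [[0.036, 0.049, 0.121], [0.035, 0.051, 0.124], [0.033, 0.052, 0.114], [0.028, 0.053, 0.129], [0.027, 0.056, 0.119]]
0.13 [[0.036, 0.05, 0.134], [0.034, 0.051, 0.144], [0.033, 0.052, 0.145], [0.03, 0.053, 0.132], [0.029, 0.055, 0.144]]
0.15 [[0.036, 0.052, 0.151], [0.035, 0.054, 0.158], [0.034, 0.054, 0.158], [0.034, 0.055, 0.167], [0.028, 0.056, 0.15]]
0.17 [[0.036, 0.055, 0.173], [0.033, 0.057, 0.173], [0.036, 0.057, 0.176], [0.03, 0.058, 0.182], [0.037, 0.058, 0.178]]
0.19 [[-0.021, 0.0, 0.207], [0.024, 0.007, 0.204], [0.026, 0.063, 0.19]]
```

View pics/w3a.png

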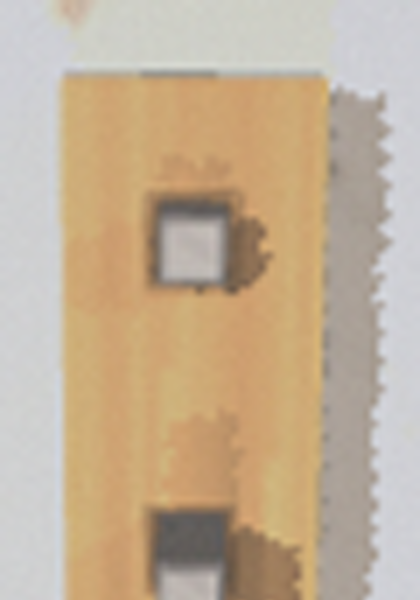

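View pics/w3b.png

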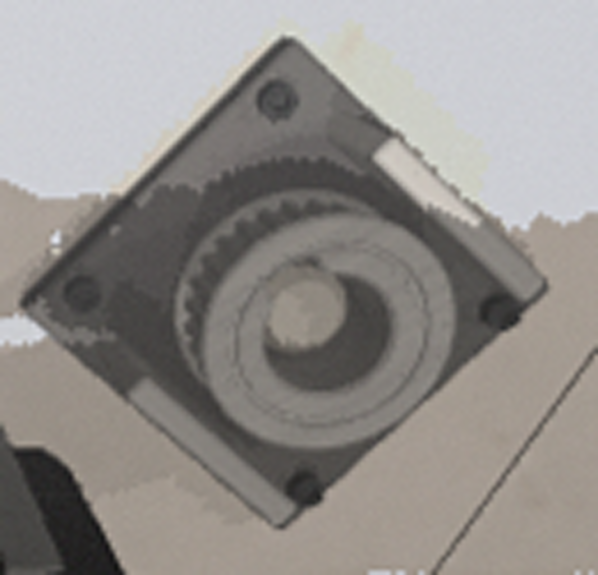

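Run:
```python
from h import *
im,d,c=load('w3')
g=cv2.cvtColor(im,cv2.COLOR_RGB2HSV)
m=((g[...,1]<40)&(g[...,2]>120))[110:202,302:334]
for y0,y1,z in ((110,155,.038),(175,200,.054)):
    k=m[y0-110:y1-110].astype(np.uint8); n,l,s,ce=cv2.connectedComponentsWithStats(k); 
    for i in range(1,n):
        if s[i,4]>30: u,v=ce[i]+[302,y0]; print(s[i],u,v,onplane(c,np.array(u),np.array(v),z).round(4))
f=lambda l:np.array([((x+.5)/7-.5+290,(y+.5)/7-.5+105) for x,y in l])
w=f([(62,75),(326,78)]); Q=onplane(c,w[:,0],w[:,1],.024); print(Q.round(4),np.degrees(np.arctan2(*(Q[1]-Q[0])[1::-1])))
print(np.array(c['world_from_camera']).round(4).tolist(), bot.state()['orientation'])
```

```text
[  0   0  32   6 192] 317.5 112.5 [0.4095 0.2854 0.038 ]
[11 26  9 10 85] 317.08235294117645 140.23529411764707 [0.421 0.261 0.038]
[10 10 10 10 84] 316.8333333333333 189.85714285714286 [0.4419 0.218  0.054 ]
[[0.393  0.2741 0.024 ]
 [0.4282 0.291  0.024 ]] 25.62667945710119
[[0.8968, -0.4223, -0.132, 0.4095], [0.4424, 0.8587, 0.2588, 0.2876], [0.004, -0.2905, 0.9569, 0.3446], [0.0, 0.0, 0.0, 1.0]] [[ 8.97338267e-01  4.41335619e-01  2.62794661e-03]
 [ 4.41333238e-01 -8.97342103e-01  1.45704407e-03]
 [ 3.00121258e-03 -1.47661216e-04 -9.99995485e-01]]
```

Run:
```python
from h import *
a=np.radians(26.0); k=np.array([.4421,.2181]); off=-0.003*np.array([np.sin(a),-np.cos(a)])
p=k+off
bot.move_l([*p,.08],.15,attitude=down(a)); print(bot.state()['wrist_force'])
bot.move_l([*p,.042],.06); bot.sleep(.2); s=bot.state(); print(s['clock'],s['tool_pos'],s['wrist_force'])
bot.set_gripper(0.0); s=bot.state(); print(s['clock'],s['opening'],s['tool_pos'],s['wrist_force'])
bot.move_l([*p,.09],.12); s=bot.state(); print(s['clock'],s['opening'],s['wrist_force'])
im,d,c=snap('wrist','w4')
```

```text
[ 0.53234765  1.27969433 -0.27343668]
8.9167 [0.44112193 0.22096256 0.04241853] [-0.30990785  0.83654296 -0.2383435 ]
9.3333 0.007240386140263358 [0.44096676 0.22089485 0.0423047 ] [-0.42697249 -0.38678644  1.72205217]
9.8833 0.007484381072479952 [-0.21743564  0.28519972 -0.44102463]
```

View pics/w4.png

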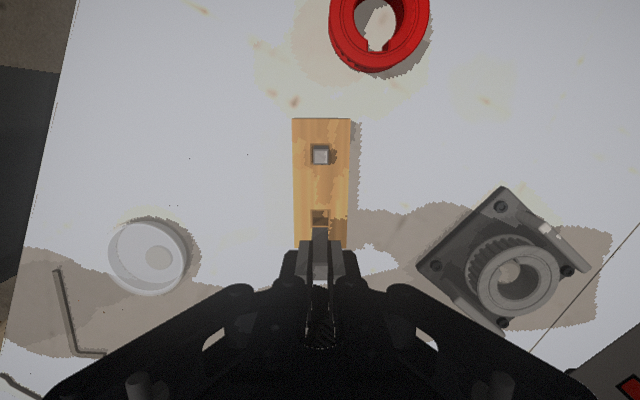

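Run:
```python
from h import *
im,d,c=load('w4'); cv2.imwrite('pics/w4a.png',cv2.resize(im[200:290,265:375,::-1],None,fx=6,fy=6,interpolation=2))
```

```text
(no output)
```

View pics/w4a.png

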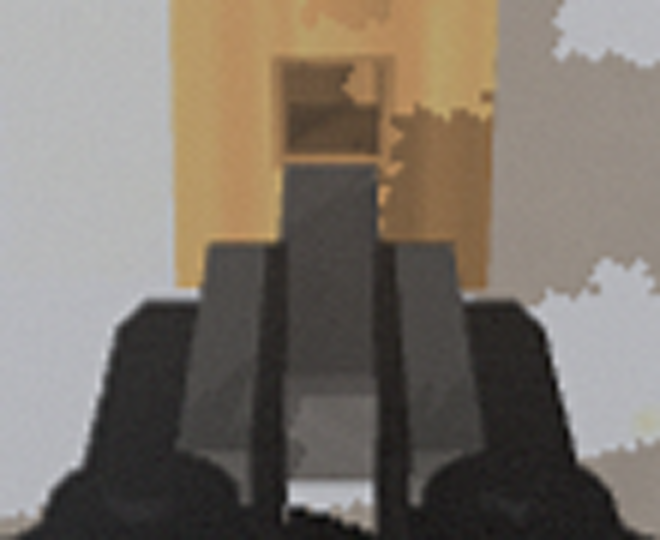

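Run:
```python
from h import *
im,d,c=load('w4'); 
f=lambda l:np.array([((x+.5)/6-.5+265,(y+.5)/6-.5+200) for x,y in l])
w=f([(330,427),(330,375),(331,480),(332,165)]); o=.012
T=np.array(c['world_from_camera']); s=bot.state(); R=np.array(s['orientation']);p=np.array(s['tool_pos'])
for z in (.100,.102,.104):
  Q=onplane(c,w[:3,0],w[:3,1],p[2]+z-.09); print(z,((Q-p)@R).round(4).tolist())
for z in (.052,.050,.054):
  Q=onplane(c,w[3:,0],w[3:,1],p[2]+z-.09); print('foot',z,((Q-p)@R).round(4).tolist())
print(p)
```

```text
0.1 [[0.0001, 0.0036, -0.01], [0.0001, -0.0013, -0.01], [0.0002, 0.0086, -0.01]]
0.102 [[0.0001, 0.0024, -0.012], [0.0001, -0.0024, -0.012], [0.0002, 0.0074, -0.012]]
0.104 [[0.0001, 0.0012, -0.014], [0.0001, -0.0035, -0.014], [0.0002, 0.0061, -0.014]]
foot 0.052 [[0.0004, -0.0007, 0.038]]
foot 0.05 [[0.0004, 0.0001, 0.04]]
foot 0.054 [[0.0003, -0.0015, 0.036]]
[0.44011126 0.22043023 0.08912554]
```

Run:
```python
from h import *
s=bot.state(); p=np.array(s['tool_pos'])
bot.move_l([p[0],p[1],.30],.3)
bot.movep([.56,.20,.45],down(np.radians(20)));s=bot.state(); print(s['clock'],s['tool_pos'],np.round(s['joints'],2))
j=np.array(s['joints']); j[0]+=.85; bot.move_joints(list(j)); s=bot.state(); print(s['clock'],s['tool_pos'])
psi=np.radians(-6.1)
print(bot.ik([.4868,-.2871,.30],down(psi)))
bot.movep([.4868,-.2871,.30],down(psi))
bot.move_l([.4868,-.2871,.13],.2); bot.sleep(.25)
s=bot.state(); print(s['clock'],s['tool_pos'],np.round(s['joints'],2),s['opening'])
snap('wrist','w5')
```

```text
11.575 [0.5592125  0.20043465 0.44743538] [-0.35  0.2  -0.05  1.18  0.01  1.77 -0.05]
13.3583 [ 0.52050824 -0.28611203  0.44743484]
[ 0.56228146  0.11908217 -0.08417413  1.55748365  0.01004401  1.46544978
  0.37117939]
15.2583 [ 0.48740277 -0.28740707  0.13110657] [ 0.56  0.22 -0.09  1.79  0.02  1.14  0.36] 0.0075361082695565625
```

View pics/w5.png

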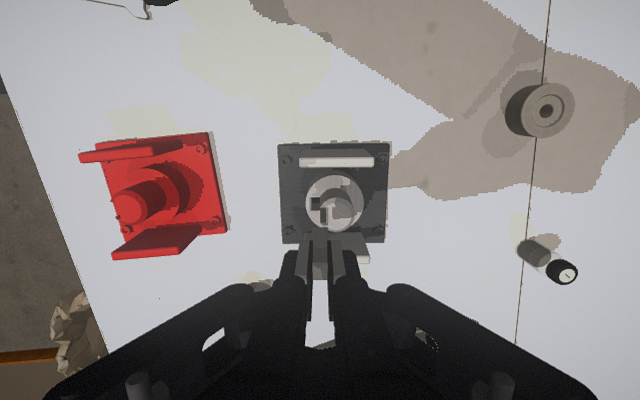

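Run:
```python
from h import *
im,d,c=load('w5'); cv2.imwrite('pics/w5a.png',cv2.resize(im[135:280,270:400,::-1],None,fx=4,fy=4,interpolation=2)); cv2.imwrite('pics/w5b.png',cv2.resize(im[165:255,295:365,::-1],None,fx=6.5,fy=6.5,interpolation=2))
```

```text
(no output)
```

View pics/w5a.png

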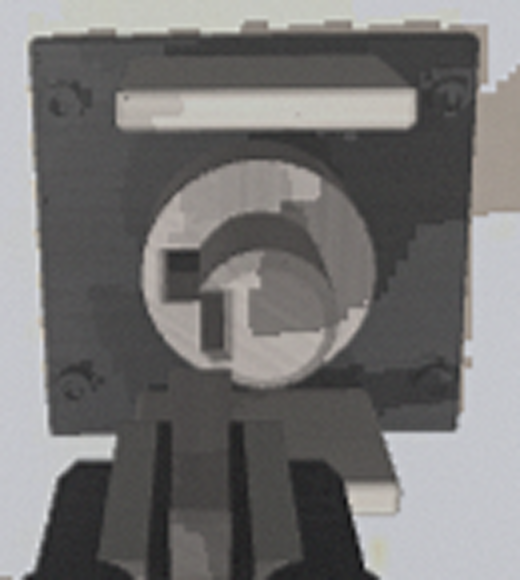

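View pics/w5b.png

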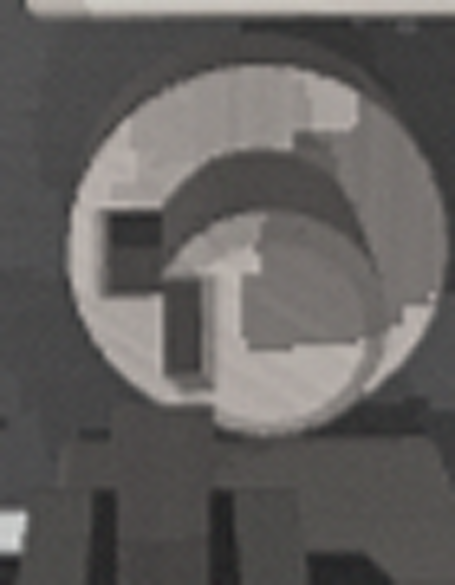

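Run:
```python
from h import *
im,d,c=load('w5')
s=bot.state(); R=np.array(s['orientation']);p=np.array(s['tool_pos']); print(p, np.degrees(np.arctan2(R[1,0],R[0,0])))
def F(l,o,sc,z):
    w=np.array([((x+.5)/sc-.5+o[0],(y+.5)/sc-.5+o[1]) for x,y in l]); return onplane(c,w[:,0],w[:,1],z)
tool=lambda Q:((Q-p)@R).round(4).tolist()
print('pocket TL,BL',tool(F([(105,210),(105,295)],(295,165),6.5,.030)))
print('foot L,R',tool(F([(112,405),(213,405)],(295,165),6.5,p[2]-.037)))
print('top L,R',tool(F([(168,515),(233,515)],(270,135),4,p[2]+.012)))
print('shaft top circ L? bottom',tool(F([(270,436)],(295,165),6.5,.059)))
print('collar L,T,R',tool(F([(68,245),(258,63),(447,245)],(295,165),6.5,.030)))
print('cheek top',tool(F([(116,90),(415,90),(415,126),(116,128)],(270,135),4,.057)))
B=F([(30,38),(476,38),(458,430),(52,434)],(270,135),4,.008); print('base',tool(B),tool(B.mean(0)),B.mean(0))
e=lambda a,b:np.degrees(np.arctan2(*(b-a)[1::-1])); print(e(B[0],B[1]),e(B[3],B[2]),e(B[3],B[0])-90,e(B[2],B[1])-90)
```

```text
[ 0.4872041  -0.28734445  0.13082357] -6.105001145663838
pocket TL,BL [[-0.0074, -0.0029, 0.1008], [-0.0075, 0.0088, 0.1008]]
foot L,R [[-0.0049, -0.0012, 0.037], [0.0051, -0.0012, 0.037]]
top L,R [[-0.0038, -0.0016, -0.012], [0.0041, -0.0016, -0.012]]
shaft top circ L? bottom [[0.013, 0.0168, 0.0719]]
collar L,T,R [[-0.0123, 0.0019, 0.1008], [0.0124, -0.0226, 0.1008], [0.0377, 0.0018, 0.1009]]
cheek top [[-0.0152, -0.0409, 0.0738], [0.0393, -0.041, 0.0739], [0.0397, -0.0344, 0.0739], [-0.0153, -0.0339, 0.0738]]
base [[-0.0374, -0.045, 0.1227], [0.0611, -0.0451, 0.1229], [0.0632, 0.0493, 0.1229], [-0.0358, 0.0504, 0.1228]] [0.0128, 0.0024, 0.1228] [ 0.4997847  -0.29118108  0.008     ]
-6.047311444376804 -5.476505776440714 -5.198787019948071 -4.8286761398813525
```

Run:
```python
from h import *
psi=np.radians(-5.8); t=[.4859,-.2870]
def st(m):
    s=bot.state(); print(m,round(s['clock'],2),np.round(s['tool_pos'],4),np.round(s['wrist_force'],1),round(s['opening'],4))
bot.move_l([*t,.105],.1,attitude=down(psi)); bot.sleep(.2); st('a')
bot.move_l([*t,.085],.06); bot.sleep(.1); st('b')
bot.move_l([*t,.073],.06); bot.sleep(.1); st('c')
snap('wrist','w6')
```

```text
a 15.91 [ 0.4864 -0.2872  0.1057] [ 0.4  0.1 -0.5] 0.0076
b 16.49 [ 0.4861 -0.2871  0.0851] [-0.6  0.3 -0.6] 0.0078
c 16.94 [ 0.486 -0.287  0.073] [ 0.  -0.  -0.5] 0.0075
```

View pics/w6.png

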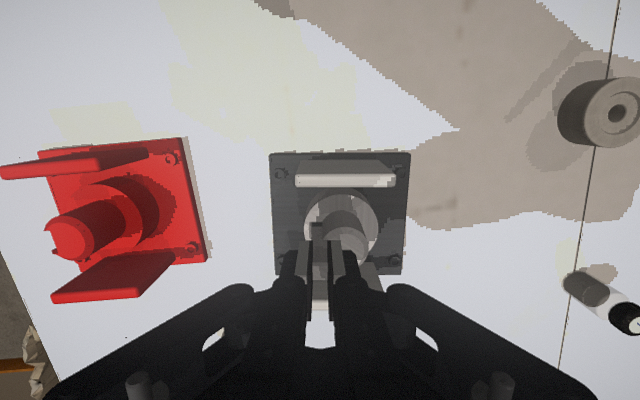

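Run:
```python
from h import *
im,d,c=load('w6'); cv2.imwrite('pics/w6b.png',cv2.resize(im[180:265,290:390,::-1],None,fx=6.5,fy=6.5,interpolation=2))
psi=np.radians(-5.8); t=[.4859,-.2870]
def st(m):
    s=bot.state(); print(m,round(s['clock'],2),np.round(s['tool_pos'],4),np.round(s['wrist_force'],1),round(s['opening'],4))
for z in (.069,.066,.0635):
    bot.move_l([*t,z],.04); bot.sleep(.1); st(z)
snap('wrist','w7')
im,d,c=load('w7'); cv2.imwrite('pics/w7b.png',cv2.resize(im[180:265,290:390,::-1],None,fx=6.5,fy=6.5,interpolation=2))
```

```text
0.069 17.34 [ 0.4859 -0.287   0.069 ] [ 0.5 -0.1 -0.1] 0.0076
0.066 17.69 [ 0.4859 -0.287   0.066 ] [-0.1  0.  -0.6] 0.0073
0.0635 18.04 [ 0.4859 -0.287   0.0635] [-0.   0.7 -0.3] 0.0074
```

View pics/w6b.png

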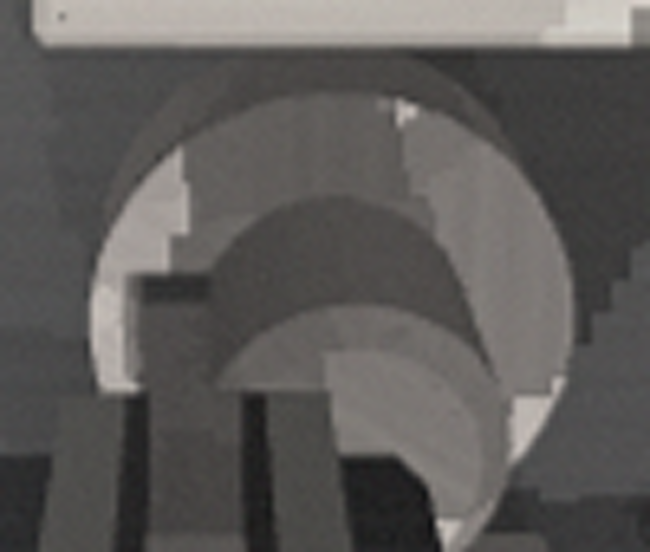

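View pics/w7b.png

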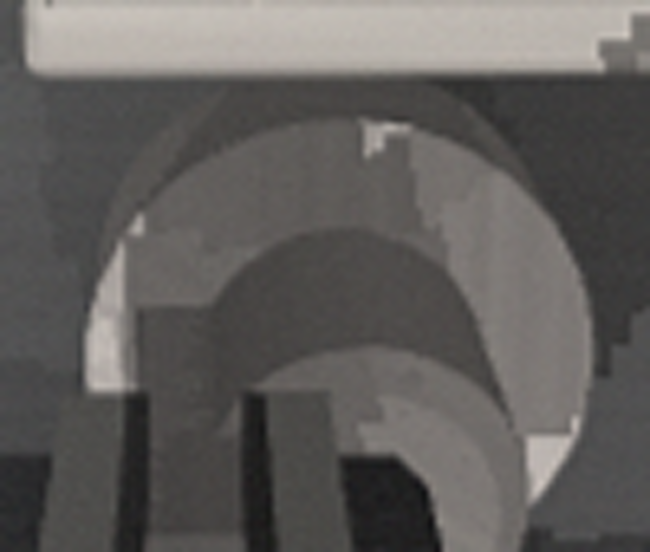

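Run:
```python
from h import *
bot.set_gripper(.03); bot.sleep(.3)
t=[.4859,-.2870]; bot.move_l([*t,.16],.15); bot.sleep(.2)
s=bot.state(); print(s['clock'],s['tool_pos'],s['wrist_force'],s['opening'])
im,d,c=snap('wrist','w8'); cv2.imwrite('pics/w8b.png',cv2.resize(im[120:250,270:410,::-1],None,fx=4.5,fy=4.5,interpolation=2))
P=pts(c,d); k=np.array([.4865,-.29]); m=(np.linalg.norm(P[...,:2]-k,axis=-1)<.0035)&(d>0)&(P[...,2]<.12); print(m.sum(),np.median(P[m],0))
```

```text
19.725 [ 0.48525903 -0.28662599  0.15870614] [0.48000578 0.11980341 0.51805852] 0.029981232473073688
51 [ 0.48651937 -0.29002666  0.05813033]
```

View pics/w8b.png

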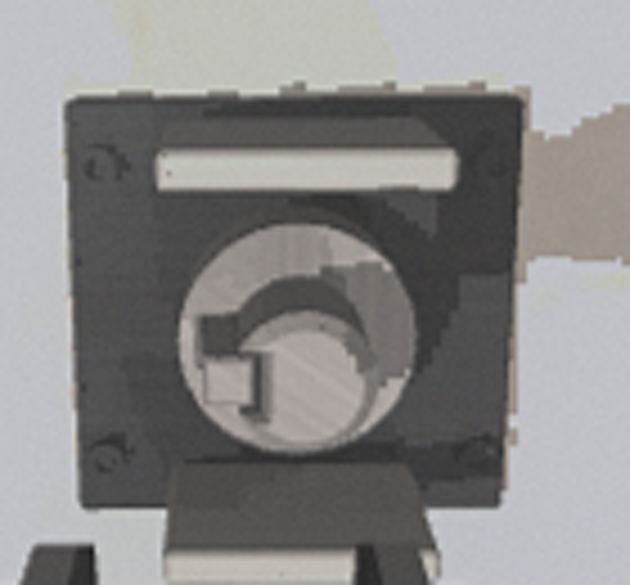

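Run:
```python
from h import *
bot.move_l([.4853,-.2866,.30],.3)
bot.movep([.56,-.20,.42],down(-.2)); s=bot.state(); j=np.array(s['joints']); print(s['clock'])
j[0]-=.62; bot.move_joints(list(j)); s=bot.state(); print(s['clock'],s['tool_pos'])
bot.set_gripper(.085)
a=np.radians(-14.7)
bot.movep([.580,.172,.33],down(a)); bot.sleep(.25); s=bot.state(); print(s['clock'],s['tool_pos'],np.round(s['joints'],2))
im,d,c=snap('wrist','w9')
```

```text
21.0917
22.45 [0.5725076  0.15881575 0.41747713]
23.975 [0.58039474 0.17201384 0.33108309] [-0.24  0.2  -0.11  1.4   0.02  1.54 -0.6 ]
```

View pics/w9.png

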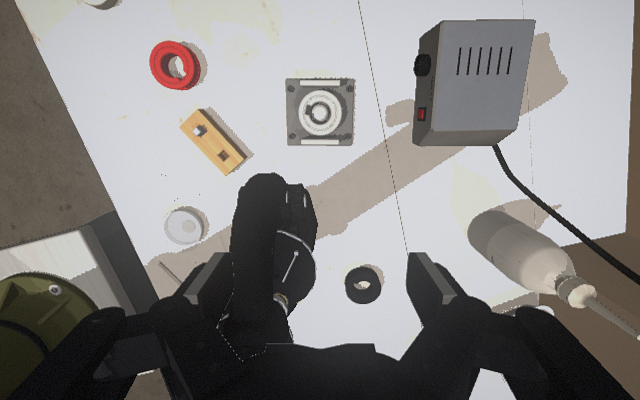

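Run:
```python
from h import *
im,d,c=load('w9'); cv2.imwrite('pics/w9b.png',cv2.resize(im[65:160,272:372,::-1],None,fx=6,fy=6,interpolation=2))
```

```text
(no output)
```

View pics/w9b.png

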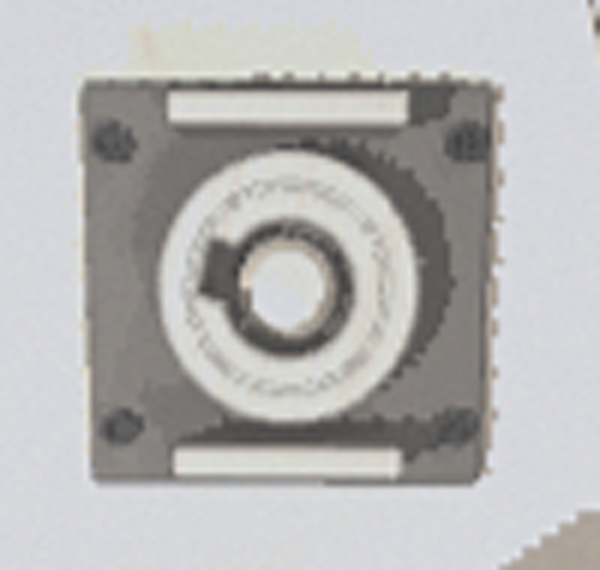

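Run:
```python
from h import *
im,d,c=load('w9')
def F(l,z,o=(272,65),sc=6):
    w=np.array([((x+.5)/sc-.5+o[0],(y+.5)/sc-.5+o[1]) for x,y in l]); return onplane(c,w[:,0],w[:,1],z)
B=F([(82,82),(497,85),(483,482),(92,482)],.010); e=lambda a,b:np.degrees(np.arctan2(*(b-a)[1::-1]))
print('base',B.mean(0),e(B[0],B[1]),e(B[3],B[2]),e(B[3],B[0])-90,e(B[2],B[1])-90,[np.linalg.norm(B[i]-B[(i+1)%4]).round(4) for i in range(4)])
C=F([(168,90),(408,90),(408,124),(168,124),(172,447),(402,447),(400,476),(175,478)],.038); print('cheeks',C.mean(0),e(C[0],C[1]),e(C[3],C[2]),e(C[4],C[5]))
Q=F([(160,287),(418,287),(289,150),(289,422)],.034); print('rim',Q.round(4).tolist(),Q.mean(0),np.linalg.norm(Q[0]-Q[1]),np.linalg.norm(Q[2]-Q[3]))
K=F([(202,252),(208,295),(202,268)],.034); ctr=Q.mean(0); print('kw',K.round(4).tolist(), [np.linalg.norm(k-ctr).round(4) for k in K], e(ctr,K[:2].mean(0)))
```

```text
base [0.59881188 0.2401916  0.01      ] -14.979673076883435 -14.618246507542175 -14.983411268827496 -14.842668764552656 [np.float64(0.1002), np.float64(0.0948), np.float64(0.1004), np.float64(0.0954)]
cheeks [0.59856491 0.24030961 0.038     ] -14.595161126125452 -14.59705472941614 -14.616067981240754
rim [[0.5695, 0.2484, 0.034], [0.6285, 0.2331, 0.034], [0.6067, 0.2701, 0.034], [0.5911, 0.2105, 0.034]] [0.59896644 0.24052992 0.034     ] 0.06094501732710548 0.061603028132418844
kw [[0.5812, 0.2535, 0.034], [0.58, 0.2438, 0.034], [0.5803, 0.2501, 0.034]] [np.float64(0.022), np.float64(0.0192), np.float64(0.021)] 156.0813525536246
```

Run:
```python
from h import *
a=np.radians(-14.7); p=[.5988,.2404]
def st(m):
    s=bot.state(); print(m,round(s['clock'],2),np.round(s['tool_pos'],4),np.round(s['wrist_force'],1),round(s['opening'],4))
bot.movep([*p,.15],down(a)); st(0)
bot.move_l([*p,.04],.15); bot.sleep(.1); st(1)
bot.move_l([*p,.006],.06); bot.sleep(.2); st(2)
bot.set_gripper(.0); st(3)
bot.move_l([*p,.03],.08); bot.sleep(.1); st(4)
snap('wrist','w10')
```

```text
0 24.82 [0.6    0.24   0.1517] [ 0.2 -0.7  0.1] 0.0848
1 25.8 [0.5999 0.2409 0.0417] [0.1 0.3 0.7] 0.0849
2 26.72 [0.5992 0.2406 0.0065] [0.4 0.3 0. ] 0.0853
3 27.07 [0.5992 0.2406 0.0067] [-1.1  0.   5.5] 0.0603
4 27.62 [0.5984 0.2402 0.0296] [ 0.5  0.6 -3. ] 0.0602
```

View pics/w10.png

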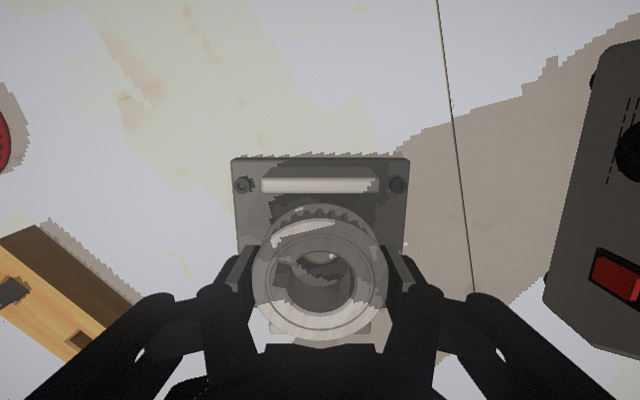

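Run:
```python
from h import *
def st(m):
    s=bot.state(); print(m,round(s['clock'],2),np.round(s['tool_pos'],4),np.round(s['wrist_force'],1),round(s['opening'],4))
s=bot.state()['tool_pos']; bot.move_l([s[0],s[1],.13],.2)
p=[.67,.05]
bot.move_l([*p,.13],.3,attitude=down(0)); st(1)
bot.move_l([*p,.02],.15); bot.sleep(.1); st(2)
bot.move_l([*p,-.0022],.04); bot.sleep(.2); st(3)
bot.set_gripper(.085); st(4)
bot.move_l([*p,.10],.2)
bot.move_l([.67,-.02,.25],.3); bot.sleep(.25); st(5)
im,d,c=snap('wrist','w11')
```

```text
1 29.14 [0.6688 0.0507 0.1281] [ 0.3  2.1 -3.3] 0.06
2 30.12 [0.6713 0.0502 0.0218] [-0.8 -0.9 -2.7] 0.0601
3 31.03 [ 0.6701  0.05   -0.0021] [-1.1 -1.4 -2.5] 0.0599
4 31.41 [ 0.6704  0.05   -0.0017] [-0.1  0.4 -0. ] 0.085
5 33.02 [ 0.6692 -0.019   0.2479] [-0.2 -0.   0.5] 0.085
```

View pics/w11.png

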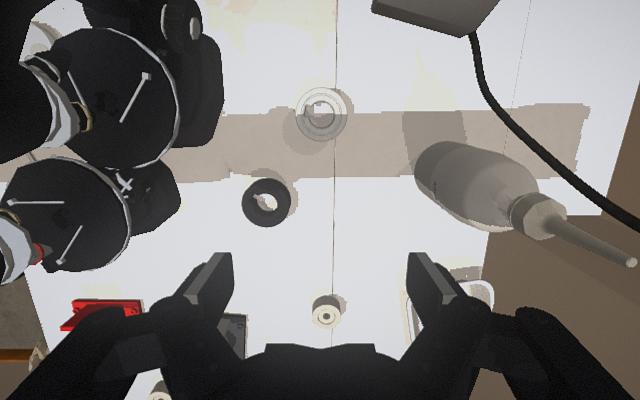

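Run:
```python
from h import *
im,d,c=load('w11'); cv2.imwrite('pics/w11b.png',cv2.convertScaleAbs(cv2.resize(im[80:148,285:357,::-1],None,fx=8,fy=8,interpolation=2),alpha=1.2))
```

```text
(no output)
```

View pics/w11b.png

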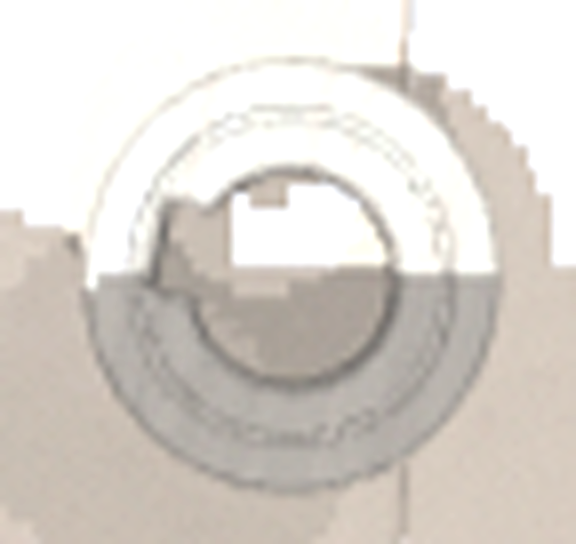

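Run:
```python
from h import *
im,d,c=load('w11')
def F(l,z,o=(285,80),sc=8):
    w=np.array([((x+.5)/sc-.5+o[0],(y+.5)/sc-.5+o[1]) for x,y in l]); return onplane(c,w[:,0],w[:,1],z)
Q=F([(88,275),(499,275),(294,57),(294,494)],.024); ctr=Q.mean(0); print(Q.round(4).tolist(),ctr,np.linalg.norm(Q[0]-Q[1]),np.linalg.norm(Q[2]-Q[3]))
K=F([(168,198),(151,287),(213,207),(188,293)],.024); e=lambda a,b:np.degrees(np.arctan2(*(b-a)[1::-1]))
print('outer r',[np.linalg.norm(k-ctr).round(4) for k in K],'width',np.linalg.norm(K[0]-K[1]),'ang',e(ctr,(K[0]+K[1])/2),'edge normal',e(K[0],K[1])-90, 'sides',e(K[2],K[0]),e(K[3],K[1]))
Bo=F([(293,165),(293,388),(402,280)],.024); print('bore',Bo.round(4).tolist())
```

```text
[[0.6397, 0.0506, 0.024], [0.7005, 0.0508, 0.024], [0.6701, 0.0809, 0.024], [0.6703, 0.0188, 0.024]] [0.67015297 0.0502687  0.024     ] 0.060776279117913244 0.062085485874556964
outer r [np.float64(0.0216), np.float64(0.0212), np.float64(0.0155), np.float64(0.0158)] width 0.01282679559103473 ang 165.98326086991455 edge normal -191.95815488276583 sides 169.34850739417578 171.27302845317755
bore [[0.67, 0.0661, 0.024], [0.6701, 0.0344, 0.024], [0.6862, 0.05, 0.024]]
```

Run:
```python
from h import *
def st(m):
    s=bot.state(); print(m,round(s['clock'],2),np.round(s['tool_pos'],4),np.round(s['wrist_force'],1),round(s['opening'],4))
a=np.radians(-11.5); p=[.6701,.0502]
bot.movep([*p,.12],down(a)); bot.sleep(.15); st(0)
bot.move_l([*p,.03],.15); bot.sleep(.1)
bot.move_l([*p,.0],.06); bot.sleep(.2); st(1)
bot.set_gripper(0.); st(2)
bot.move_l([*p,.02],.1); st(3)
bot.move_l([*p,.25],.3); st(3)
bot.movep([.61,-.15,.33],down(np.radians(-10)))
S=[.4997,-.2913]
bot.movep([*S,.25],down(np.radians(-5.8))); st(4)
bot.move_l([*S,.105],.2); bot.sleep(.25); st(5)
snap('wrist','w12'); snap('scene','s12')
```

```text
0 33.86 [0.6721 0.0483 0.1229] [-0.9 -0.4 -0.4] 0.0851
1 35.56 [6.705e-01 5.020e-02 5.000e-04] [-0.4  0.3  0. ] 0.0852
2 35.91 [0.6707 0.0503 0.0008] [-0.3 -0.2  3.3] 0.06
3 36.26 [0.6704 0.0502 0.0204] [ 0.4 -0.3 -2.8] 0.0596
3 37.17 [0.6689 0.0501 0.2474] [ 0.1 -0.1 -3.3] 0.0602
4 38.88 [ 0.5012 -0.2892  0.2499] [ 1.1  1.3 -2.7] 0.0598
5 40.01 [ 0.5004 -0.2917  0.1063] [ 0.5  0.4 -3.4] 0.06
```

View pics/w12.png

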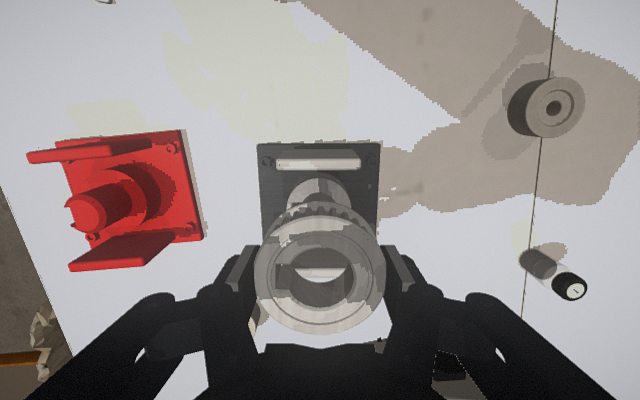

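Run:
```python
from h import *
im,d,c=load('w12'); cv2.imwrite('pics/w12b.png',cv2.convertScaleAbs(cv2.resize(im[195:340,245:395,::-1],None,fx=4.1,fy=4.1,interpolation=2),alpha=1.3))
```

```text
(no output)
```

View pics/w12b.png

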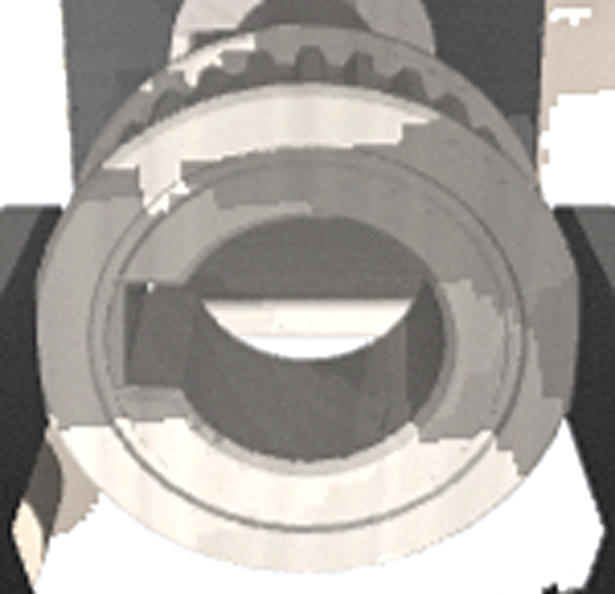

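Run:
```python
from h import *
im,d,c=load('w12'); s=bot.state(); R=np.array(s['orientation']);p=np.array(s['tool_pos'])
def F(l,o=(245,195),sc=4.1):
    w=np.array([((x+.5)/sc-.5+o[0],(y+.5)/sc-.5+o[1]) for x,y in l]); return (onplane(c,w[:,0],w[:,1],p[2]+.0232)-p)@R
def circ(Q):
    A=np.c_[2*Q[:,:2],np.ones(len(Q))]; x=np.linalg.lstsq(A,(Q[:,:2]**2).sum(1),rcond=None)[0]; return x[:2].round(4),np.sqrt(x[2]+x[:2]@x[:2]).round(4)
print('groove',circ(F([(90,338),(524,340),(306,147),(306,530),(160,208),(150,470),(470,460)])))
print('outer',circ(F([(38,310),(578,315),(306,84),(306,573)])))
print('bore',circ(F([(445,335),(306,215),(306,472),(400,250),(400,445),(205,260)])))
K=F([(124,281),(124,386),(185,281),(185,388)]); print(K.round(4).tolist())
print(p,R.round(4).tolist())
```

```text
groove (array([0.0003, 0.0009]), np.float64(0.0241))
outer (array([0.0003, 0.0003]), np.float64(0.0305))
bore (array([0.0001, 0.001 ]), np.float64(0.0161))
[[-0.0199, -0.0077, -0.0232], [-0.0204, 0.0056, -0.0232], [-0.0132, -0.0077, -0.0232], [-0.0136, 0.0058, -0.0232]]
[ 0.50006871 -0.2915031   0.10575364] [[0.9949, -0.1011, 0.0012], [-0.1011, -0.9949, -0.0005], [0.0012, 0.0004, -1.0]]
```

Run:
```python
from h import *
def st(m):
    s=bot.state(); print(m,round(s['clock'],2),np.round(s['tool_pos'],4),np.round(s['wrist_force'],1),round(s['opening'],4))
bot.move_l([.4997,-.2907,.068],.08,attitude=down(np.radians(-3.5))); bot.sleep(.3); st(5)
im,d,c=snap('wrist','w13'); cv2.imwrite('pics/w13b.png',cv2.convertScaleAbs(cv2.resize(im[195:340,245:395,::-1],None,fx=4.1,fy=4.1,interpolation=2),alpha=1.3))
```

```text
5 41.02 [ 0.5    -0.2909  0.0685] [ 0.1  0.8 -2.6] 0.06
```

View pics/w13b.png

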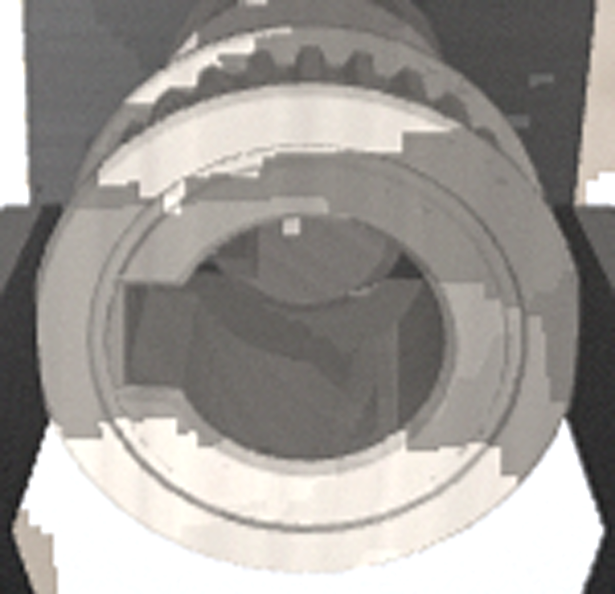

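Run:
```python
from h import *
im,d,c=load('w13'); s=bot.state(); R=np.array(s['orientation']);p=np.array(s['tool_pos'])
def F(l,z,o=(245,195),sc=4.1):
    w=np.array([((x+.5)/sc-.5+o[0],(y+.5)/sc-.5+o[1]) for x,y in l]); return (onplane(c,w[:,0],w[:,1],z)-p)@R
def circ(Q):
    A=np.c_[2*Q[:,:2],np.ones(len(Q))]; x=np.linalg.lstsq(A,(Q[:,:2]**2).sum(1),rcond=None)[0]; return x[:2].round(4),np.sqrt(x[2]+x[:2]@x[:2]).round(4)
print('shaft low edge',F([(310,305)],.059).round(4))
print('groove',circ(F([(90,338),(524,340),(306,147),(306,530),(160,208),(150,470),(470,460)],p[2]+.0232)))
print(p)
g=cv2.cvtColor(im[235:275,290:360],cv2.COLOR_RGB2GRAY); g=cv2.createCLAHE(4,(2,2)).apply(g); cv2.imwrite('pics/w13c.png',cv2.resize(g,None,fx=9,fy=9,interpolation=2))
```

```text
shaft low edge [[0.0003 0.0136 0.0094]]
groove (array([-0.0001,  0.0005]), np.float64(0.024))
[ 0.49992996 -0.29082329  0.06840781]
```

View pics/w13c.png

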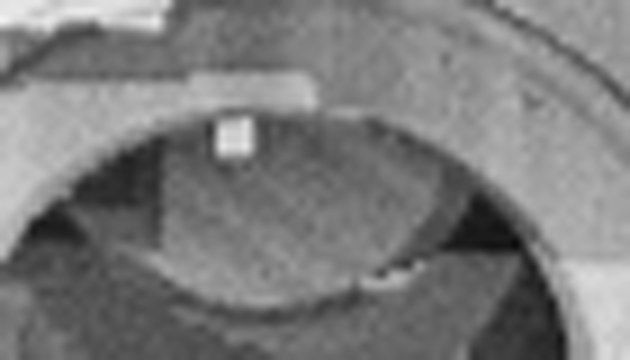

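Run:
```python
from h import *
def st(m):
    s=bot.state(); print(m,round(s['clock'],2),np.round(s['tool_pos'],4),np.round(s['wrist_force'],1),round(s['opening'],4)); return s
t=[.4996,-.2903]
for z in (.064,.061,.058,.055,.050):
    bot.move_l([*t,z],.05); bot.sleep(.08); s=st(z)
    if s['wrist_force'][2]>4: print('contact'); break
```

```text
0.064 41.41 [ 0.4995 -0.2902  0.0638] [-0.2 -0.6 -2.9] 0.0602
0.061 41.74 [ 0.4995 -0.2903  0.0609] [ 0.2 -0.4 -2.2] 0.0599
0.058 42.08 [ 0.4995 -0.2903  0.0579] [-1.1  0.1 -3.5] 0.06
0.055 42.41 [ 0.4995 -0.2903  0.0549] [ 0.3  0.3 -1.8] 0.0598
0.05 42.74 [ 0.4995 -0.2902  0.0498] [-0.2  0.3 -3.4] 0.0598
```

Run:
```python
from h import *
def st(m):
    s=bot.state(); print(m,round(s['clock'],2),np.round(s['tool_pos'],4),np.round(s['wrist_force'],1),round(s['opening'],4)); return s
t=[.4996,-.2903]
for z in (.044,.038,.034,.032,.031,.0305):
    bot.move_l([*t,z],.05); bot.sleep(.08); s=st(z)
    if s['wrist_force'][2]>3: print('contact'); break
im,d,c=snap('wrist','w14'); cv2.imwrite('pics/w14b.png',cv2.convertScaleAbs(cv2.resize(im[195:340,245:395,::-1],None,fx=4.1,fy=4.1,interpolation=2),alpha=1.3))
```

```text
0.044 43.09 [ 0.4995 -0.2903  0.0439] [-0.1  0.3 -2.6] 0.0598
0.038 43.44 [ 0.4994 -0.2902  0.0378] [ 0.   0.1 -1.7] 0.0597
0.034 43.77 [ 0.4996 -0.2903  0.0339] [ 0.1 -0.7 -2.7] 0.0599
0.032 44.11 [ 0.4996 -0.2903  0.032 ] [ 1.2  0.3 -3.2] 0.0601
0.031 44.44 [ 0.4996 -0.2903  0.031 ] [ 0.5  1.  -3.6] 0.0599
0.0305 44.77 [ 0.4997 -0.2904  0.0308] [-0.5  0.6  0. ] 0.0598
```

View pics/w14b.png

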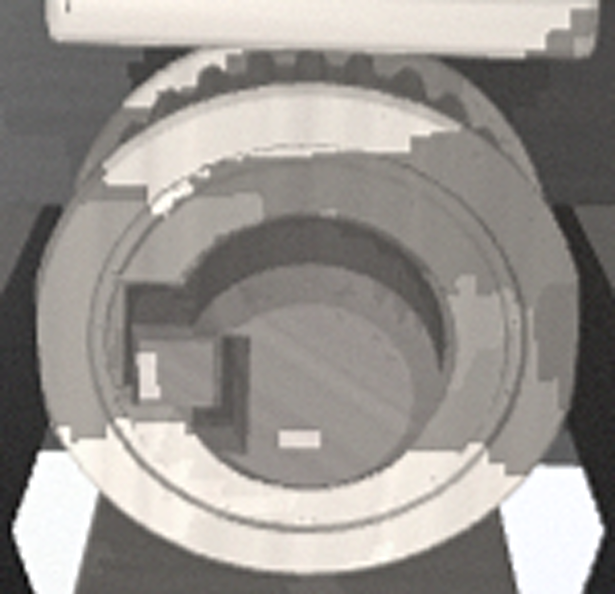

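Key sits in the keyway, and contact with the collar began (weight came off the wrist). Release and check.

Run:
```python
from h import *
def st(m):
    s=bot.state(); print(m,round(s['clock'],2),np.round(s['tool_pos'],4),np.round(s['wrist_force'],1),round(s['opening'],4)); return s
bot.set_gripper(.085); st(1)
t=[.4996,-.2903]; bot.move_l([*t,.10],.1); bot.move_l([*t,.22],.2); bot.sleep(.3); st(2)
im,d,c=snap('wrist','w15'); snap('scene','s15'); snap('side','d15')
cv2.imwrite('pics/w15b.png',cv2.resize(im[100:260,240:420,::-1],None,fx=3.7,fy=3.7,interpolation=2))
P=pts(c,d); S=np.array([.4997,-.2913]); q=P[(d>0)&(P[...,2]<.12)]; v=q[:,:2]-S; r=np.linalg.norm(v,axis=1)
ring=q[(r>.022)&(r<.028)]; A=np.c_[ring[:,:2]-S,np.ones(len(ring))]; x=np.linalg.lstsq(A,ring[:,2],rcond=None)[0]; print('ring plane',len(ring),x.round(4),np.std(ring[:,2]))
k=np.array([.4857,-.29]); kk=q[np.linalg.norm(q[:,:2]-k,axis=1)<.003]; print('key top',np.median(kk,0).round(4))
```

```text
1 45.2 [ 0.4998 -0.2904  0.0306] [ 0.9  0.3 -0.4] 0.085
2 47.09 [ 0.4992 -0.2901  0.2189] [ 0.7  0.5 -0.2] 0.0851
ring plane 819 [0.0019 0.0004 0.0537] 0.000778991345050302
key top [ 0.4855 -0.2904  0.0578]
```

View pics/w15b.png

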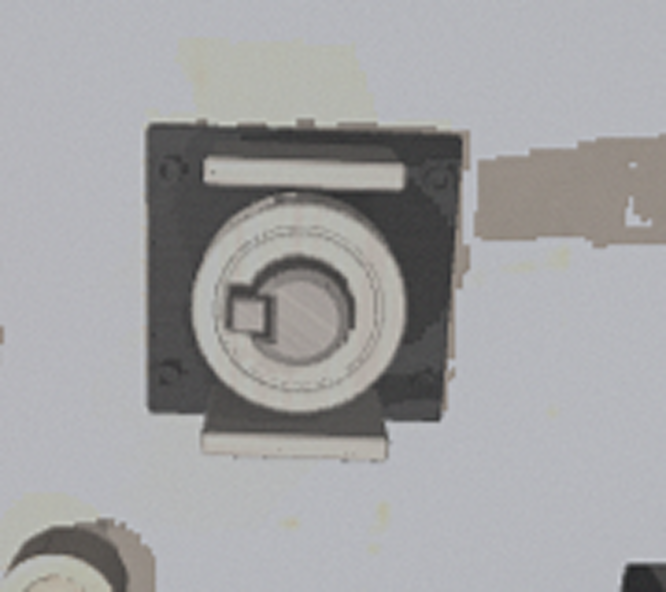

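View pics/s15.png

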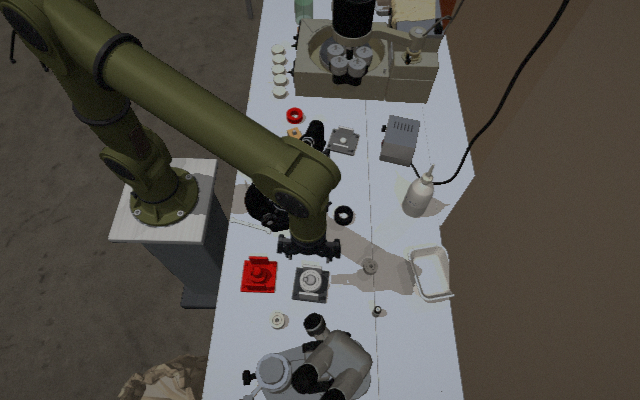

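Run:
```python
from h import *
print(bot.close_job(), bot.state()['clock'])
```

```text
the job is handed in; nothing more can be done
the job is handed in; nothing more can be done
```

The long key is fully home in the spindle slot, and the pulley rests flat on the collar over it. I set the pulley down on the bench on the way and took it again along its keyway. The job was handed in at about 47 s, and `close_job()` gave no verdict.

**Last checks:**
- **Key:** its top is at 57.8 mm (58 expected).
- **Pulley:** its top face is at 53.7 mm (54 expected), tilted about 0.002 rad. The last wrist picture shows the key inside the keyway.
- **Gripper:** it is open, about 0.19 m above the seat, with no contact force.
- **Weights and vial:** they sit at the same spots in the scene picture as at the start, by eye.
- **Short key:** it was still in its hole in the last close view, at 24 s. I worked away from the block after that, but did not look at the hole again.

**Disagreements:**
- **Keyway angle:** I measured it about 10 to 15 degrees off the cradle's -x axis, not the 55 to 125 degrees stated. I set the pulley down on the bench anyway, as instructed.
- **Keyway readings:** single readings on the bench ranged from 166 to 171 degrees. I turned the pulley 2.3 degrees over the spindle to correct for that, and it went on without resistance.
- **Spindle position:** repeated measurements differed by up to about 1 mm, which stayed within the clearances.

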